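# Put the tea brick away in the slant-front bin

### The job

Take the dark unwrapped tea brick from the drying tray and stand it on its long edge in the empty bay of the wooden storage bin (the bay with the green mat), in line with its wrapped neighbours; set it down, do not drop it. Then lower the bin's clear lid gently, without slamming it, until it is fully closed. Leave the wrapped bricks, the round tea cake and the tin where they are.

Things in the scene. Friction and masses are not known exactly. Their poses are not given: they have to be found in the camera images.
- brick: the dark brown, unwrapped pressed-tea brick to be stored: 90 (x) x 26 (y) x 56 mm (z), about 150 g, standing on its long edge on the drying tray. Origin: centre of its underside; x along its length, z up.
- mat: thin green mat fixed on the floor of the one empty bay: 110 (x) x 50 (y) x 3 mm. Origin: centre of its underside, 12 mm above the table; x runs from the bin's open front into the bin, z up. The brick is to stand centred on it. Beside the bay: a low strip (top 24 mm above the table) 38 mm from its middle towards a neighbouring bay, or the bin's side wall 50 mm from its middle.
- bin: fixed wooden bin with three bays (centres x = -10, y = -76, 0, +76 mm) and a slanting opening to the robot's right; 276 mm wide, x from -120 to +60. Front lip 50 mm high; 12 mm side walls slope from 50 mm high at x = -120 to 160 at x = +50; clear back wall from x = +52. Floor 12 mm thick. Origin: on the table, mid width; x points into the bin, z up.
- lid (a joint): angle of the bin's lid, rad: 0 = closed, lying on the slope (32.9 degrees, falling towards the bin's front); grows as its front edge swings up; stops at 1.45. The hinge is stiff: the lid stays where it is left. Open, it overhangs the bays, so a vertical gripper does not fit under it; one leaning back towards the bin's front by about 40 degrees does.
- lid_hinge (a point): middle of the lid's hinge line, at x = +50, z = 160 in the bin's frame; the hinge runs along the bin's y. Its axes are those of the lid (equal to the bin's when the lid is closed).
- lid_push (a point): point on the middle of the lid's outer face, 150 mm from the hinge. The lid is a clear panel 202 mm long from hinge to front edge, 276 mm wide, 5 mm thick, with a dark wooden frame and a 90 mm long, 14 mm high grip strip along the outer face at its front edge.
- stock_a: brick wrapped in tan paper with red patches, same size as the tea brick, standing in another bay. Bystander. Origin: centre of its underside.
- stock_b: second brick wrapped in tan paper with red patches, like the first, standing in the remaining bay. Bystander. Origin: centre of its underside.
- tray: pale wooden drying tray, fixed, 300 (x) x 200 (y) mm, top surface 27.5 mm above the table. Origin: centre of its underside, on the table.
- cake: round dark tea cake, 98 mm diameter, 22 mm thick, lying on the tray beside the brick. Bystander. Origin: centre of its underside.
- tin: green tin, 68 mm diameter, 100 mm high, standing on the table. Bystander. Origin: centre of its underside.
Things that resemble listed ones, but are neither listed nor needed, are in the scene too. Leave any orange or purple look-alike of the brick alone.

How it is judged (in metres and radians):
On the way:
1. the brick stands released in the empty bay while the lid is still open (over 0.6 rad) (y of brick in the frame of mat between -0.02 and 0.02 m and x of brick in the frame of mat between -0.025 and 0.025 m and z of brick in the frame of mat below 0.01 m and angle between brick's own z axis and vertical below 0.15 rad and angle between the x axis of brick and the x axis of mat, either way round below 0.2 rad and value of joint lid above 0.6 rad and contact force between the fingers and brick below 0.1 N), for 0.2 s.
At the end, for the whole second after the job is handed in: Brick at rest on its long edge (within 0.15 rad of upright), its middle within 20 mm across and 25 mm along of the green mat's middle, in line with the bay within 0.2 rad; lid closed (below 0.06 rad); wrapped bricks, cake and tin within 30 mm of where they were (y of brick in the frame of mat between -0.02 and 0.02 m and x of brick in the frame of mat between -0.025 and 0.025 m and z of brick in the frame of mat below 0.01 m and angle between brick's own z axis and vertical below 0.15 rad and angle between the x axis of brick and the x axis of mat, either way round below 0.2 rad and value of joint lid below 0.06 rad and linear speed of brick below 0.03 m/s and distance of each of stock_a, stock_b, cake, tin from where it was at the start of the episode below 0.03 m); the robot touches nothing.
It fails at once if the brick is dropped: it moves faster than 0.7 m/s (a free fall of about 25 mm) while the fingers do not touch it (linear speed of brick above 0.7 m/s and contact force between the fingers and brick below 0.1 N).
It fails at once if the lid slams: it closes faster than 1.2 rad/s in its last 0.12 rad (value of joint lid below 0.12 rad and velocity of joint lid below -1.2 rad/s).
It fails at once if a bystander (wrapped brick, cake or tin) is moved more than 30 mm (distance of any of stock_a, stock_b, cake, tin from where it was at the start of the episode above 0.03 m).
It also fails if it takes over 64 s, if anything falls off the work surface, if the arm or the gripper's body presses on something with over 40 N, if the wrist force passes 120 N, or if a joint passes its speed limit or range.

### The arm

A 6-joint arm with a two-finger parallel gripper is mounted at the origin on the work surface. World frame = base frame: x ahead of the robot, y to its left, z up, the work surface at z = 0. Lengths are in mm, angles in rad, forces in N, time in s.
With the tool pointing down it reaches from about 400 to 925 mm from the base axis. Payload 12.5 kg.
Tool frame: the origin (TCP) lies midway between the tips of the shut fingers; the grasp point (between the pads) lies 19 mm behind it; z points along the fingers, y is the line along which they close (so a half turn about z gives the same grasp; the last joint's range is limited). The gripper opens to 95 mm and grips with 3 to 60 N. Pads are 20 mm wide; open, the fingers measure 119 mm over their backs; the gripper's body (75 mm by 180 mm) begins 59 mm behind the grasp point.
Start: joints at [1.169, 0.491, 1.559, -0, 1.092, -0.106], TCP at [182.174, 597.879, 214.661] pointing down, gripper open.
Joint ranges: [-3.1, 3.1], [-0.84, 2.19], [0.05, 2.79], [-1.13, 4.28], [0.06, 2.93], [-2.69, 2.69]. Speed limits (rad/s): [2.22, 2.22, 2.79, 3.14, 3.14, 3.14].

### API

Orientations are given as [roll, pitch, yaw] about the fixed x, y, z axes, in that order (R = Rz(yaw) Ry(pitch) Rx(roll)).
In Python, from cell import env gives the robot as it stands.
- The arm moves only by the tool carry_out, never from a script. Its argument "series" is a list of rows, each a list of 4 numbers: the shift along the world's x, y, z normalised to -1 to 1, where 1 is 5 cm, then the turn about the world's z normalised to -1 to 1, where 1 is 6 degrees. In form: [[x, y, z, turn], ...]. A call has exactly 5 rows; each row shifts and turns the commanded pose from where the row before left it; what a row does not reach is not made up. A row lasts 1/10 s, in which the tool goes at most 50 mm and 8.59 degrees, less where a joint would pass 70% of its speed; a pose out of reach is approached as far as the arm can. A call with a number of a shift or a turn outside -1 to 1 is refused whole. A call with a gripper value outside its range is refused whole. "fingers" is the closure, from -1 (fully open) to 1 (shut), set as the call begins (left out, the last holds). The fingers move at their own pace and stop on an object; the grip force is fixed at half the most. Time passes only in rows, so rows that do not move let the fingers close, or fill a call up. It gives the time, the measured TCP pose, the force, the opening and the grip force at its end, in the units of the state.
- env.state(): the state, without advancing time (a new reading comes with each control period).
- env.read_camera(name): name is "scene" or "top"; returns the picture (420x560x3 uint8, red, green, blue); there is no depth.
- env.calibration(name): a dict with "K" (3x3 intrinsics, pixels), "pose" (4x4, takes a point from camera to world coordinates). Camera axes: x right, y down, z forward; pixel columns grow to the right and rows downward; lengths in mm; the calibration is good to about 2 mm. A picture is of the moment at which its call begins. calibration takes no time and is no camera call.
- env.job_done(): hands the job in; it is judged then, once.
Trained networks look in the newest picture that a camera, given by its name, has taken for a name from the list of things; names that differ only in an ending like _2 or _b are one class to them, and where a whole thing is asked for, a point or a joint stands for the part that bears it (a point fixed in the world has none). Each returns a list of dicts, best first, with "conf" (0 to 1); they miss things now and then, are a little off and sometimes report something else, mostly with a low value. They report only what shows in the picture. A call takes as long as a camera call. They do not tell look-alikes from the thing itself.
- env.look_for(camera, label): "position" ([row, column] as shares, 0 to 1, of the picture: columns of its width, rows of its height, amid what is visible of it).
The state is a dict: "t": time; "joints": joint angles; "qvel": joint speeds; "tau": joint torques, N m; "eef_pos": TCP position; "tcp_rot": TCP orientation; "ft_force": force on the tool from outside, world axes, zero at the start; "moment": the same for the moment, N m; "opening": opening from 0.0 (shut) to 1.0 (fully open); "grip_force": force on a finger pad.
Only numpy, scipy, OpenCV 4.12 (cv2) and the standard library are available. Lean on these libraries where they do the work, as an engineer would, in place of code of your own. Each camera call takes 0.05 s, during which the arm holds its last target. There are 200 camera calls.

## Working session

There is one attempt and no reset: what is moved stays moved. The work goes in short steps, Python scripts to look and compute and a tool call to move; the robot and the scene stay as the last step left them, time stands still between calls to the robot, and variables do not carry over. Pictures are saved under pics/ and viewed, at most 10 in all, crops included, and the job is handed in when it is done.

Besides the shell and the picture viewer there is one more tool, called after "Call:" as name(argument=value, ...) on one line, values as JSON. carry_out: Moves the arm, as the interface text tells. Its arguments: {"type":"object","properties":{"series":{"type":"array","items":{"type":"array","items":{"type":"number","minimum":-1,"maximum":1}}},"fingers":{"type":"number"}},"required":["series"]}

```bash
mkdir -p pics && ls
cat > h.py <<'E'
import numpy as np, cv2
from cell import env
def ray(cam,rc):
    c=env.calibration(cam);K=np.array(c['K']);T=np.array(c['pose'])
    u=np.array([rc[1]*560,rc[0]*420,1.]);d=T[:3,:3]@np.linalg.solve(K,u);return T[:3,3],d
def at_z(cam,rc,z):
    o,d=ray(cam,rc);return o+d*(z-o[2])/d[2]
def proj(cam,p):
    c=env.calibration(cam);K=np.array(c['K']);T=np.linalg.inv(np.array(c['pose']))
    q=K@(T[:3,:3]@np.asarray(p,float)+T[:3,3]);return q[:2]/q[2]
def snap(cam,name):
    im=env.read_camera(cam);cv2.imwrite(f'pics/{name}.png',im[:,:,::-1]);return im
E
python3 - <<'E'
from h import *
np.set_printoptions(precision=1,suppress=True)
a=snap('scene','s0');b=snap('top','t0')
for c in('scene','top'):
    o,_=ray(c,(.5,.5));print(c,o, np.array(env.calibration(c)['pose'])[:3,2])
    for l in('brick','mat','bin','lid','stock_a','tray','cake','tin'):
        for r in env.look_for(c,l)[:4]:
            p=r['position'];print(c,l,round(r['conf'],2),np.round([p[1]*560,p[0]*420]),at_z(c,p,{'brick':55,'mat':15,'stock_a':45,'tray':27.5,'cake':49,'tin':100}.get(l,60)))
print(env.state())
cv2.imwrite('pics/both.png',np.vstack([a,b])[:,:,::-1])
E
```

```text
pics
scene [ 945.8 -672.   859.8] [-0.3  0.6 -0.7]
scene brick 0.9 [204. 219.] [ 383.4 -107.9   55. ]
scene brick 0.89 [175. 252.] [ 388.5 -228.4   55. ]
scene brick 0.86 [165. 335.] [ 509.9 -409.4   55. ]
scene brick 0.66 [235. 262.] [ 529.3 -183.9   55. ]
scene mat 0.77 [303. 172.] [496.1 219.5  15. ]
scene bin 0.58 [322. 163.] [551.3 231.3  60. ]
scene lid 0.79 [323. 118.] [451.6 439.5  60. ]
scene stock_a 0.6 [317. 178.] [559.9 184.1  45. ]
scene stock_a 0.53 [324. 189.] [597.3 150.9  45. ]
scene stock_a 0.26 [321. 162.] [536.7 253.6  45. ]
scene tray 0.58 [265. 292.] [ 623.4 -207.8   27.5]
scene tin 0.63 [378. 244.] [807.  -10.7 100. ]
top [ 411.5  -65.3 1191.2] [ 0.2  0.  -1. ]
top brick 0.77 [299. 307.] [360.4 -83.2  55. ]
top brick 0.73 [336. 233.] [ 538.7 -177.    55. ]
top brick 0.72 [422. 255.] [ 483.5 -385.7   55. ]
top brick 0.55 [353. 303.] [ 369.2 -214.4   55. ]
top mat 0.78 [181. 259.] [483.  214.8  15. ]
top bin 0.64 [184. 229.] [552.2 197.3  60. ]
top lid 0.8 [167. 223.] [568.8 241.2  60. ]
top stock_a 0.52 [214. 209.] [603.5 125.7  45. ]
top stock_a 0.43 [197. 234.] [541.1 168.3  45. ]
top tray 0.77 [340. 210.] [ 599.7 -193.1   27.5]
top cake 0.86 [355. 168.] [ 703.7 -230.7   49. ]
top tin 0.79 [258. 133.] [783.9  11.2 100. ]
{'t': 0.9, 'joints': array([ 1.2,  0.5,  1.6,  0. ,  1.1, -0.1]), 'qvel': array([-0.,  0.,  0., -0., -0., -0.]), 'tau': array([  0. , -61.2, -25.8,   0.1,   0. ,  -0. ]), 'eef_pos': array([182.2, 597.9, 214.6]), 'tcp_rot': array([ 3.1, -0. ,  2.8]), 'ft_force': array([ 0.5, -0.3,  0. ]), 'moment': array([-0.1, -0. ,  0. ]), 'grip_force': 0.0, 'opening': 0.9994515025865718}
```

View pics/s0.png

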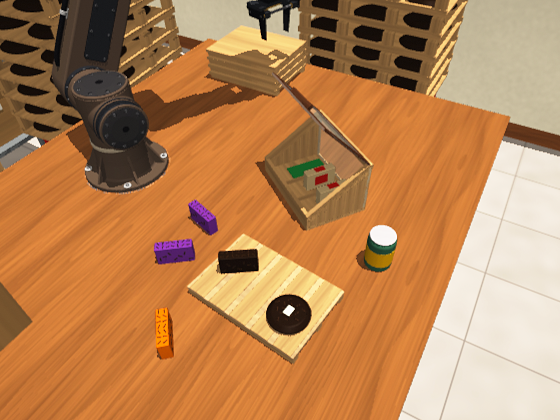

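View pics/t0.png

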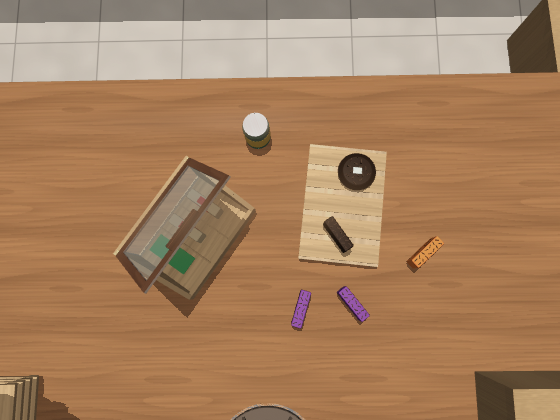

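The dark unwrapped brick is at top (336,233) / scene (238,261), on the tray. The look-alikes are purple at top (299,307) and (353,303), and orange at top (425,253), all on the table. The mat bay is the one nearest the robot, at top (181,259). Next is an enlarged crop of both.

Run:
```python
import cv2,numpy as np
b=cv2.imread('pics/t0.png');a=cv2.imread('pics/s0.png')
c1=cv2.resize(b[150:320,105:265],None,fx=3.0,fy=3.0,interpolation=cv2.INTER_CUBIC)
c2=cv2.resize(a[65:235,255:380],None,fx=2.5,fy=3.0,interpolation=cv2.INTER_CUBIC)
c3=cv2.resize(b[215:262,315:360],(800-480-0,90*2),interpolation=cv2.INTER_CUBIC)
im=np.zeros((510,800,3),np.uint8);im[:,:480]=c1;im[:,480:480+c2.shape[1]]=c2[:,:320]
cv2.imwrite('pics/c1.png',im)
c=cv2.resize(b[215:262,310:365],None,fx=8,fy=8,interpolation=cv2.INTER_CUBIC)
cv2.imwrite('pics/c2.png',c)
```

```text
(no output)
```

View pics/c1.png

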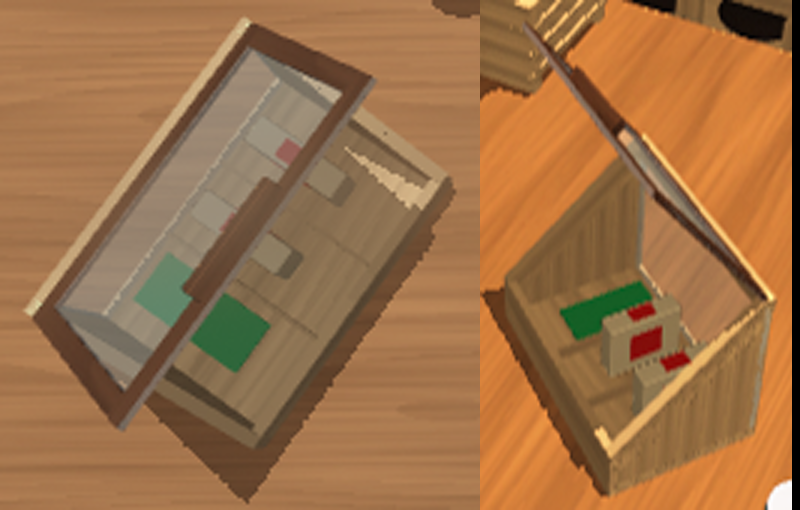

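View pics/c2.png

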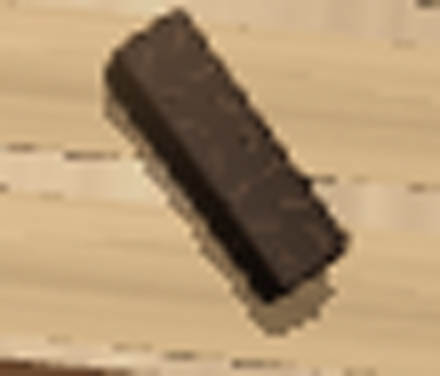

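Crop c2 shows the dark brick, unwrapped and on the tray, so it is the right one. Crop c1 shows the bin corners and the lid, open and overhanging. Next I fit the poses.

```bash
cat >> h.py <<'E'
def binT(x,y,w):
    T=np.eye(4);T[:2,:2]=[[np.cos(w),-np.sin(w)],[np.sin(w),np.cos(w)]];T[:2,3]=x,y;return T
def lidpt(a,r,y,h=0):
    b=a-np.radians(32.9); return np.array([50-r*np.cos(b)+h*np.sin(b),y,160+r*np.sin(b)+h*np.cos(b)])
E
python3 - <<'E'
from h import *
from scipy.optimize import least_squares
np.set_printoptions(precision=2,suppress=True)
obs=[('top',(-120,-138,50),(255,210)),('top',(-120,138,50),(190,298.3)),('top',(60,-138,160),(187.3,156)),('top',(60,138,160),(114,254)),
('top',('L',-138),(230,176.7)),('top',('L',138),(145.7,293.3)),('scene',(-120,-138,50),(306.4,216)),('scene',(-120,138,50),(266.2,157.7)),('scene',('L',138),(274.2,74.3)),
('top',(-65,51,15),(195,258.3)),('top',(-65,101,15),(183.3,274.3))]
def f(p):
    T=binT(*p[:3]);r=[]
    for c,q,u in obs:
        if q[0]=='L': q=lidpt(p[3],202,q[1])
        r+=list(proj(c,T[:3,:3]@np.array(q)+T[:3,3])-u)
    return r
s=least_squares(f,[550,200,np.radians(56),1.3],x_scale=[100,100,1,1],loss='soft_l1')
print(s.x,np.degrees(s.x[2]));print(np.array(f(s.x)).reshape(-1,2))
T=binT(*s.x[:3]);print('mat',T@[-10,76,12,1])
print('lid edge',lidpt(s.x[3],202,0))
# brick from top-view mask
im=cv2.imread('pics/t0.png')[215:262,315:360];
from math import *
def w(u,z):return at_z('top',(u[1]/420,u[0]/560),z)
# corners of top face from crop c2 (x8, offset 310,215)
P=[w((310+a/8,215+b/8),83.5) for a,b in[(180,8),(350,240),(272,300),(108,65)]]
print(np.array(P));print('centre',np.mean(P,0))
d=(P[1]+P[2]-P[0]-P[3])[:2];print('yaw',degrees(atan2(d[1],d[0])),np.linalg.norm(d)/2,np.linalg.norm((P[0]+P[1]-P[2]-P[3])[:2])/2)
print(np.array(env.state()['tcp_rot']),env.state()['joints'])
for l in ('tin','cake','brick'): pass
E
```

```text
[563.78 202.21   0.95   1.4 ] 54.55385007242251
[[-0.62 -2.59]
 [-1.2   0.95]
 [ 0.07 -0.15]
 [-0.08 -0.05]
 [ 0.67 -0.49]
 [-0.37 -0.08]
 [-0.45  2.12]
 [-2.68 -0.49]
 [-3.44 -0.53]
 [-0.08 -0.54]
 [-0.12 -0.28]]
mat [496.07 238.14  12.     1.  ]
lid edge [-87.64   0.   307.85]
[[ 577.23 -167.64   83.5 ]
 [ 506.33 -216.52   83.5 ]
 [ 488.67 -192.64   83.5 ]
 [ 560.11 -145.44   83.5 ]]
centre [ 533.08 -180.56   83.5 ]
yaw -145.9824276682865 85.87114550546882 28.86610889572238
[ 3.14 -0.    2.85] [ 1.17  0.49  1.56  0.    1.09 -0.11]
```

Every commanded pose is a vertical tool with yaw only, but the bay needs a leaning tool. First I go up and clear. Then I test whether the reached orientation (leaning at the reach limit) carries over.

Call:
carry_out(series=[[0,0,1,-1],[0,0,1,-1],[0,0,1,-1],[0,0,1,-1],[0,0,1,-1]])

```text
t: 1.4
eef_pos: [181.9, 597.3, 467.0]
tcp_rot: [3.141, -0.0, 2.318]
ft_force: [0.6, 1.0, -0.8]
opening: 1.001
grip_force: 0.0
```

Call:
carry_out(series=[[1,-0.8,0.4,-1],[1,-0.8,0.4,-1],[1,-0.8,0.4,-1],[1,-0.8,0.4,-1],[1,-0.8,0.4,-1]])

```text
t: 1.9
eef_pos: [369.6, 447.3, 540.0]
tcp_rot: [3.141, -0.0, 1.795]
ft_force: [0.8, 1.4, 0.9]
opening: 0.999
grip_force: 0.0
```

Call:
carry_out(series=[[0.2,-0.2,0.4,-1],[0.2,-0.2,0.4,-1],[0.2,-0.2,0.4,-1],[0.2,-0.2,0.4,-1],[0.2,-0.2,0.4,-1]])

```text
t: 2.4
eef_pos: [418.7, 398.2, 640.1]
tcp_rot: [3.141, -0.0, 1.271]
ft_force: [-0.1, -0.1, 0.0]
opening: 1.0
grip_force: 0.0
```

```bash
python3 -c "
from h import *
s=env.state();print(s['t'],s['joints'],s['eef_pos'],s['tcp_rot'])"
```

```text
2.4 [ 6.45994992e-01  3.36117356e-01  7.29150147e-01 -9.96581666e-05
  2.07606764e+00  9.46145595e-01] [418.7420071  398.19120508 640.12413037] [ 3.14137133e+00 -1.57891537e-04  1.27059749e+00]
```

Call:
carry_out(series=[[0.3,0,0.5,-1],[0.3,0,0.5,-1],[0.3,0,0.5,-1],[0.3,0,0.5,-1],[0.3,0,0.5,-1]])

```text
t: 2.9
eef_pos: [472.7, 385.3, 716.8]
tcp_rot: [-3.141, -0.002, 0.789]
ft_force: [1.7, 0.3, -0.9]
opening: 1.001
grip_force: 0.0
```

Call:
carry_out(series=[[0.5,0.4,0.7,-0.8],[0.5,0.4,0.7,0],[0.5,0.4,0.7,0],[0.5,0.4,0.7,0],[0.5,0.4,0.7,0]])

```text
t: 3.4
eef_pos: [494.0, 401.9, 723.3]
tcp_rot: [3.136, -0.122, 0.712]
ft_force: [-0.9, 0.4, 0.6]
opening: 1.0
grip_force: 0.0
```

Call:
carry_out(series=[[0.5,0.4,0.7,0],[0.5,0.4,0.7,0],[0.5,0.4,0.7,0],[0.5,0.4,0.7,0],[0.5,0.4,0.7,0]])

```text
t: 3.9
eef_pos: [519.7, 421.0, 727.3]
tcp_rot: [3.132, -0.234, 0.711]
ft_force: [-0.6, 0.0, -0.7]
opening: 1.0
grip_force: 0.0
```

```bash
python3 -c "
from h import *
s=env.state();print(s['t'],s['joints'],s['eef_pos'],s['tcp_rot'])"
```

```text
3.9 [0.57273104 0.58501241 0.04837307 0.0301019  2.27442382 1.45559458] [519.73945901 420.97932468 727.27116427] [ 3.13238794 -0.23448702  0.71118856]
```

It leans outward at the limit, in the direction I want. Now I check whether the lean persists when I come back into reach.

Call:
carry_out(series=[[0,0,-0.5,0],[0,0,-0.5,0],[0,0,-0.5,0],[0,0,-0.5,0],[0,0,0,0]])

```text
t: 4.4
eef_pos: [520.1, 421.3, 633.3]
tcp_rot: [3.133, -0.228, 0.711]
ft_force: [0.4, 0.1, 0.5]
opening: 0.999
grip_force: 0.0
```

```bash
python3 -c "
from h import *
s=env.state();print(s['t'],s['joints'],s['eef_pos'],s['tcp_rot'])"
```

```text
4.4 [0.57277154 0.38936518 0.68325606 0.02386914 1.84232163 1.44264551] [520.13919157 421.28312701 633.25463529] [ 3.13344954 -0.22757694  0.71087214]
```

The lean persists, so I gain more of it, to about 0.7 rad.

Call:
carry_out(series=[[0.3,0.25,0.8,0],[0.3,0.25,0.8,0],[0.5,0.4,0.7,0],[0.6,0.5,0.6,0],[0.6,0.5,0.6,0]])

```text
t: 4.9
eef_pos: [570.5, 462.4, 690.0]
tcp_rot: [3.132, -0.291, 0.711]
ft_force: [0.1, -0.3, 0.3]
opening: 1.003
grip_force: 0.0
```

Call:
carry_out(series=[[0.6,0.5,0.6,0],[0.6,0.5,0.6,0],[0.6,0.5,0.6,0],[0.6,0.5,0.6,0],[0.6,0.5,0.6,0]])

```text
t: 5.4
eef_pos: [611.4, 498.8, 685.6]
tcp_rot: [3.127, -0.429, 0.713]
ft_force: [0.1, 0.6, 0.7]
opening: 1.001
grip_force: 0.0
```

Call:
carry_out(series=[[0.6,0.5,0.6,0],[0.6,0.5,0.6,0],[0.6,0.5,0.6,0],[0.6,0.5,0.6,0],[0.6,0.5,0.6,0]])

```text
t: 5.9
eef_pos: [651.9, 533.9, 684.9]
tcp_rot: [3.122, -0.569, 0.716]
ft_force: [-1.0, 0.8, -0.1]
opening: 1.003
grip_force: 0.0
```

Call:
carry_out(series=[[0.6,0.5,0.6,0],[0.6,0.5,0.6,0],[0.6,0.5,0.6,0],[0.6,0.5,0.6,0],[0.6,0.5,0.6,0]])

```text
t: 6.4
eef_pos: [690.1, 566.9, 689.5]
tcp_rot: [3.116, -0.714, 0.72]
ft_force: [-0.8, 0.9, -0.6]
opening: 1.002
grip_force: 0.0
```

```bash
python3 -c "
from h import *
s=env.state();print(s['t'],s['joints'],s['eef_pos'],s['tcp_rot'])"
```

```text
6.4 [0.59705638 0.73236305 0.04738337 0.05526018 1.64942513 1.48214639] [690.05388725 566.90233884 689.5453115 ] [ 3.11619412 -0.713684    0.72001881]
```

The lean is now 41°. I fit a quick arm model from the recorded states to check that the brick and bay poses are within the joint ranges.

```bash
cat > arm.py <<'E'
import numpy as np
from scipy.spatial.transform import Rotation as Ro
from scipy.optimize import least_squares
D=[([1.169,.491,1.559,0,1.092,-.106],[182.17,597.88,214.66],None),
([.645995,.336117,.72915,-.0001,2.076068,.946146],[418.74,398.19,640.12],[3.14137,-.00016,1.2706]),
([.572731,.585012,.048373,.030102,2.274424,1.455595],[519.74,420.98,727.27],[3.13239,-.23449,.71119]),
([.572772,.389365,.683256,.023869,1.842322,1.442646],[520.14,421.28,633.25],[3.13345,-.22758,.71087]),
([.597056,.732363,.047383,.05526,1.649425,1.482146],[690.05,566.90,689.55],[3.116194,-.713684,.720019])]
E=lambda s,a:Ro.from_euler(s,a)
def rot(q,c):
    return E('z',q[0])*E('y',q[1]+q[2])*E('z',q[3])*E('y',q[4])*E('z',q[5]+c)
def fk(q,p):
    R=rot(q,p[8]);x=np.array([p[0],p[1],p[2]])+E('y',q[1]).apply([p[3],0,p[4]])+E('y',q[1]+q[2]).apply([p[5],0,p[6]])
    return E('z',q[0]).apply(x)+R.apply([0,0,p[7]]),R
def res(p):
    r=[]
    for q,x,e in D:
        P,R=fk(q,p);r+=list(P-x)
        if e: r+=list(300*(R.inv()*E('xyz',e)).as_rotvec())
    return np.array(r+list(1e-3*np.array(p[:7])))
P=least_squares(res,[0,66,400,0,400,0,400,250,0]).x
P2=least_squares(res,[0,66,400,0,400,0,400,250,1.57]).x
P3=least_squares(res,[0,66,400,0,400,0,400,250,3.14]).x
P4=least_squares(res,[0,66,400,0,400,0,400,250,-1.57]).x
P=min([P,P2,P3,P4],key=lambda p:np.sum(res(p)**2))
LO=np.array([-3.1,-.84,.05,-1.13,.06,-2.69]);HI=np.array([3.1,2.19,2.79,4.28,2.93,2.69])
def ik(x,e,q0):
    T=E('xyz',e)
    def f(q):
        p,R=fk(q,P);return np.r_[(p-x),300*(R.inv()*T).as_rotvec()]
    s=least_squares(f,np.clip(q0,LO+.01,HI-.01),bounds=(LO,HI));return s.x,np.linalg.norm(s.fun)
E
python3 - <<'E'
from arm import *
np.set_printoptions(precision=3,suppress=True)
print(P,np.sqrt(np.mean(res(P)**2)))
e0=[3.116,-.714,.72];q0=D[-1][0]
def show(n,x,yaw,q):
    q,r=ik(np.array(x,float),[3.116,-.714,yaw],q);print(n,q,round(r,2));return q
q=q0
for t in np.linspace(0,1,6):
    q=show('to brick',[690-157*t,567-748*t,690-340*t],.72-.13*t,q)
q=show('brick',[530,-183,60],.593,q)
for t in np.linspace(0,1,6):
    q=show('to bin',[530-150*t,-183+320*t,300],.593+.36*t,q)
q=show('bay',[490,230,50],.952,q)
E
```

```text
[  0.34   65.953 196.361  -0.274 586.87   43.022 410.93  271.726   1.571] 0.13377126036188589
to brick [0.597 0.731 0.05  0.055 1.647 1.482] 0.25
to brick [0.429 0.335 0.945 0.161 1.165 1.305] 0.0
to brick [0.196 0.159 1.348 0.334 0.994 1.018] 0.0
to brick [-0.109  0.071  1.617  0.553  0.951  0.619] 0.0
to brick [-0.452  0.081  1.777  0.729  1.002  0.194] 0.0
to brick [-0.764  0.194  1.825  0.805  1.074 -0.157] 0.0
brick [-0.772  0.65   2.12   1.375  0.705 -1.026] 0.0
to bin [-0.772  0.247  1.901  0.861  0.994 -0.275] 0.0
to bin [-0.718  0.173  2.003  0.871  0.987 -0.313] 0.0
to bin [-0.647  0.102  2.092  0.88   0.976 -0.33 ] 0.0
to bin [-0.552  0.034  2.169  0.89   0.956 -0.324] 0.0
to bin [-0.426 -0.027  2.231  0.903  0.922 -0.291] 0.0
to bin [-0.26  -0.075  2.274  0.917  0.865 -0.226] 0.0
bay [ 0.06   0.641  2.312  2.09   0.604 -1.349] 0.0
```

Run:
```python
from h import *
from arm import E
from scipy.optimize import minimize
M={}
for c,f,roi in(('top','t0',(315,215,45,45)),('scene','s0',(210,240,55,38))):
    im=cv2.imread(f'pics/{f}.png');m=np.zeros(im.shape[:2],np.uint8);x,y,w,h=roi
    m[y:y+h,x:x+w]=(im[y:y+h,x:x+w].max(2)<85);M[c]=cv2.morphologyEx(m,cv2.MORPH_OPEN,np.ones((2,2)));print(c,m.sum())
def sil(c,p):
    T=binT(*p);pts=[proj(c,T[:3,:3]@np.array([a,b,z])+T[:3,3]) for a in(-45,45) for b in(-13,13) for z in(27.5,83.5)]
    h=cv2.convexHull(np.float32(pts)+0.0);m=np.zeros((420*8,560*8),np.uint8)
    cv2.fillConvexPoly(m,np.int32(h*8),1);return cv2.resize(m.astype(np.float32)[::1],(560,420),interpolation=cv2.INTER_AREA)
def cost(v):
    return sum(np.abs(sil(c,(v[0],v[1],v[2]/100))-M[c]).sum()/M[c].sum() for c in M)
s=minimize(cost,[533,-181,60],method='Nelder-Mead',options=dict(initial_simplex=[[533,-181,60],[543,-181,60],[533,-171,60],[533,-181,70]],maxiter=60))
print(s.x,np.degrees(s.x[2]/100),s.fun)
R=E('xyz',env.state()['tcp_rot']);print(R.as_matrix())
```

```text
top 406
scene 835
[ 532.63534328 -183.62018302   59.35341508] 34.00700183840043 0.6517128394286611
[[ 0.56832221  0.64668782  0.50872855]
 [ 0.49847608 -0.76251315  0.41242611]
 [ 0.65462314  0.0191981  -0.75571157]]
```

Call:
carry_out(series=[[-0.4,-0.9,-0.1,0],[-0.4,-0.9,-0.1,0],[-0.4,-0.9,-0.1,0],[-0.4,-0.9,-0.1,0],[-0.4,-0.9,-0.1,0]])

```text
t: 6.9
eef_pos: [611.9, 383.7, 677.1]
tcp_rot: [3.113, -0.717, 0.725]
ft_force: [0.6, -0.8, 1.6]
opening: 0.997
grip_force: 0.0
```

Call:
carry_out(series=[[-0.2,-0.9,-0.2,0],[-0.2,-0.9,-0.2,0],[-0.2,-0.9,-0.2,0],[-0.2,-0.9,-0.2,0],[-0.2,-0.9,-0.2,0]])

```text
t: 7.4
eef_pos: [562.7, 158.8, 627.4]
tcp_rot: [3.111, -0.717, 0.727]
ft_force: [0.4, -0.7, -0.3]
opening: 1.002
grip_force: 0.0
```

Call:
carry_out(series=[[0,-0.9,-0.4,0],[0,-0.9,-0.4,0],[0,-0.9,-0.4,0],[0,-0.9,-0.4,0],[0,-0.9,-0.4,0]])

```text
t: 7.9
eef_pos: [563.5, -67.2, 526.9]
tcp_rot: [3.11, -0.716, 0.727]
ft_force: [0.1, 0.2, -0.0]
opening: 1.002
grip_force: 0.0
```

```bash
python3 -c "
from h import *
s=env.state();print(s['t'],s['joints'],s['eef_pos'],s['tcp_rot'])"
```

```text
7.9 [-0.54308171  0.07831356  1.50883581  0.68842144  1.33185182  0.22048573] [563.51896141 -67.16252789 526.87805272] [ 3.10991646 -0.71596941  0.72730504]
```

Call:
carry_out(series=[[-0.08,-0.36,-0.9,-0.22],[-0.08,-0.36,-0.9,-0.22],[-0.08,-0.36,-0.9,-0.22],[-0.08,-0.36,-0.9,-0.22],[-0.08,-0.36,-0.9,-0.22]])

```text
t: 8.4
eef_pos: [544.3, -156.8, 300.5]
tcp_rot: [3.109, -0.716, 0.611]
ft_force: [1.4, -0.6, 0.0]
opening: 0.995
grip_force: 0.0
```

Call:
carry_out(series=[[-0.02,-0.08,-0.5,0],[-0.02,-0.08,-0.5,0],[-0.02,-0.08,-0.5,0],[-0.02,-0.08,-0.5,0],[0,0,0,0]])

```text
t: 8.9
eef_pos: [540.1, -172.1, 198.9]
tcp_rot: [3.117, -0.715, 0.607]
ft_force: [0.5, 0.0, -0.2]
opening: 1.001
grip_force: 0.0
```

Run:
```python
from h import *
from arm import E
a=snap('top','t1');b=snap('scene','s1')
s=env.state();print(s['t'],s['joints'],s['eef_pos'],s['tcp_rot']);R=E('xyz',s['tcp_rot']).as_matrix();print(R)
c1=cv2.resize(a[170:300,250:400],None,fx=2.6,fy=2.6,interpolation=cv2.INTER_CUBIC);c2=cv2.resize(b[170:300,180:330],None,fx=2.6,fy=2.6,interpolation=cv2.INTER_CUBIC)
cv2.imwrite('pics/c3.png',np.hstack([c1,c2])[:,:,::-1])
```

```text
9.0 [-0.7413174   0.39030001  2.01269655  1.02908125  0.83259652 -0.53046044] [ 540.40878861 -171.79690998  201.36796407] [ 3.11298887 -0.71564483  0.60942443]
[[ 0.61881277  0.55677498  0.55414112]
 [ 0.43196997 -0.83038291  0.35194626]
 [ 0.65610419  0.02158348 -0.75436162]]
```

View pics/c3.png

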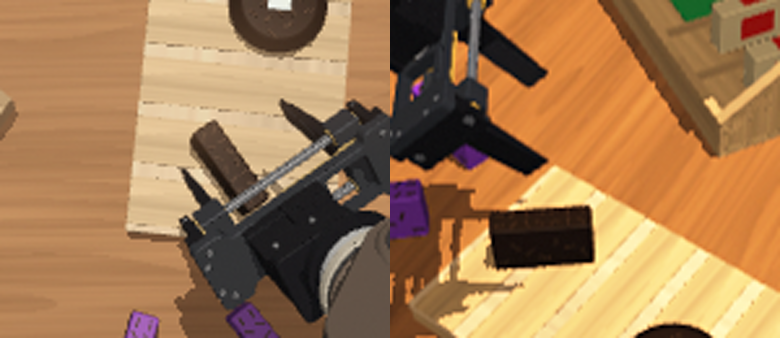

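The tool leans along the brick and the fingers straddle it: brick at crop (228,165), fingertips at (185,175) and (285,105), still 140 mm above. I lower now.

Call:
carry_out(series=[[0,-0.03,-0.5,0],[0,-0.03,-0.5,0],[0,-0.03,-0.5,0],[-0.02,-0.02,-0.5,0],[0,0,-0.5,0]])

```text
t: 9.5
eef_pos: [539.8, -177.4, 76.4]
tcp_rot: [3.109, -0.716, 0.612]
ft_force: [-0.1, 0.1, -0.5]
opening: 1.001
grip_force: 0.0
```

Call:
carry_out(series=[[0,0,-0.2,0],[0,0,-0.1,0],[0,0,-0.1,0],[0,0,0,0],[0,0,0,0]])

```text
t: 10.0
eef_pos: [538.5, -176.6, 56.1]
tcp_rot: [3.113, -0.715, 0.609]
ft_force: [0.5, -0.2, -0.3]
opening: 1.003
grip_force: 0.0
```

Call:
carry_out(series=[[0,0,0,0],[0,0,0,0],[0,0,0,0],[0,0,0,0],[0,0,0,0]], fingers=1)

```text
t: 10.5
eef_pos: [538.1, -176.3, 55.3]
tcp_rot: [3.114, -0.714, 0.608]
ft_force: [0.7, 1.3, -0.1]
opening: 0.639
grip_force: 0.0
```

Call:
carry_out(series=[[0,0,0,0],[0,0,0,0],[0,0,0,0],[0,0,0,0],[0,0,0,0]])

```text
t: 11.0
eef_pos: [538.1, -176.4, 55.2]
tcp_rot: [3.114, -0.714, 0.608]
ft_force: [-0.3, -0.8, -0.7]
opening: 0.272
grip_force: 30.0
```

Call:
carry_out(series=[[0,0,0.2,0],[0,0,0.4,0],[0,0,0.8,0],[0,0,0.8,0],[0,0,0.8,0]])

```text
t: 11.5
eef_pos: [537.5, -176.1, 206.4]
tcp_rot: [3.116, -0.713, 0.607]
ft_force: [0.9, 0.2, -1.5]
opening: 0.273
grip_force: 30.0
```

Run:
```python
from h import *
from arm import *
from scipy.optimize import least_squares
np.set_printoptions(precision=2,suppress=True)
# mat-only fit: x,y,yaw of mat
obs=[('top',(-55,-25),(195,258.3)),('top',(-55,25),(183.3,274.3)),('scene',(-55,25),(287,169)),('scene',(55,25),(319,159)),('scene',(-55,-25),(294.2,177.7))]
def f(p):
    T=binT(*p);return np.concatenate([proj(c,T[:3,:3]@np.array([*q,15.])+T[:3,3])-u for c,q,u in obs])
s=least_squares(f,[496,238,.95],x_scale=[100,100,1]);print('mat',s.x,np.degrees(s.x[2]),f(s.x))
w=.952;st=env.state();print(st['eef_pos'],st['tcp_rot'],st['grip_force'],st['joints'])
R0=E('xyz',st['tcp_rot']);R=(E('z',np.radians(20.65))*R0)
B=binT(563.8,202.2,w);m=np.array([496.07,238.14]);tcp=np.r_[m+7.7*np.array([np.cos(w),np.sin(w)]),43.5]
print('tcp target',tcp,'axis',R.as_matrix()[:,2],'yaw',R.as_euler('xyz'))
worst=[]
for a in np.linspace(-37.5,37.5,7):
  for y in np.linspace(-90,90,37):
    for z in np.linspace(-78,-230,9):
      p=R.apply([a,y,z])+tcp;b=B[:3,:3].T@(p-B[:3,3])
      if 126<=abs(b[1])<=138 and -120<=b[0]<=50: worst.append((b[2]-(50+(b[0]+120)*110/170),*b))
worst.sort();print(worst[:3])
q=st['joints']
for d in(250,150,50,0):
    q,r=ik(tcp-d*R.as_matrix()[:,2],R.as_euler('xyz'),q);print(d,tcp-d*R.as_matrix()[:,2],q,r)
for c in('top','scene'):
    snap(c,c+'2')
    print([ (round(x['conf'],2),np.round([x['position'][1]*560,x['position'][0]*420])) for x in env.look_for(c,'brick')], proj(c,st['eef_pos']))
```

```text
mat [497.62 238.21   0.93] 53.543560641319935 [-0.18 -0.74 -0.5  -0.68 -0.77 -0.64 -0.08 -0.27 -0.97  0.68]
[ 537.55 -176.14  206.37] [ 3.12 -0.71  0.61] 29.99393194913864 [-0.75  0.38  2.01  1.01  0.85 -0.51]
tcp target [500.54 244.41  43.5 ] axis [ 0.39  0.52 -0.76] yaw [ 3.12 -0.71  0.97]
[(np.float64(1.9324041591625871), np.float64(-81.63315674341902), np.float64(136.78185828059654), np.float64(76.75800861930321)), (np.float64(2.0344398025899864), np.float64(-81.63946719100474), np.float64(131.78282182312697), np.float64(76.85596103193986)), (np.float64(2.1364754460173714), np.float64(-81.64577763859043), np.float64(126.78378536565741), np.float64(76.9539134445765))]
250 [402.46 113.42 232.5 ] [-0.32  0.1   2.34  1.09  0.78 -0.55] 6.002130924569236e-13
150 [441.69 165.82 156.9 ] [-0.13  0.33  2.36  1.51  0.61 -0.88] 3.517585549585392e-13
50 [480.92 218.21  81.3 ] [ 0.03  0.56  2.32  1.93  0.58 -1.22] 2.245106220697516e-13
0 [500.54 244.41  43.5 ] [ 0.09  0.66  2.28  2.09  0.59 -1.33] 3.611797296425716e-13
[(0.72, array([300., 307.])), (0.69, array([430., 247.])), (0.62, array([340., 221.]))] [342.04 225.7 ]
[(0.8, array([237., 218.])), (0.77, array([173., 251.])), (0.56, array([164., 333.])), (0.4, array([210., 229.]))] [233.86 215.55]
```

Lifted and held: opening 0.273, grip 30 N, and the brick shows at the gripper, top (340,221). Now to the pre-approach point in front of the bay.

Call:
carry_out(series=[[-0.28,0.56,0.05,0.34],[-0.28,0.56,0.05,0.34],[-0.28,0.56,0.05,0.34],[-0.28,0.56,0.05,0.34],[-0.28,0.56,0.05,0.34]])

```text
t: 12.2
eef_pos: [466.8, -35.0, 216.1]
tcp_rot: [3.119, -0.714, 0.785]
ft_force: [-0.4, -0.8, -1.6]
opening: 0.274
grip_force: 30.0
```

Call:
carry_out(series=[[-0.28,0.56,0.05,0.34],[-0.28,0.56,0.05,0.34],[-0.28,0.56,0.05,0.34],[-0.28,0.56,0.05,0.34],[-0.28,0.56,0.05,0.34]])

```text
t: 12.7
eef_pos: [396.8, 104.7, 228.9]
tcp_rot: [3.118, -0.713, 0.963]
ft_force: [0.1, 0.4, -2.1]
opening: 0.272
grip_force: 30.0
```

Call:
carry_out(series=[[0,0,0,0],[0,0,0,0],[0,0,0,0],[0,0,0,0],[0,0,0,0]])

```text
t: 13.2
eef_pos: [398.3, 103.1, 230.0]
tcp_rot: [3.115, -0.714, 0.963]
ft_force: [0.7, 0.7, -1.3]
opening: 0.27
grip_force: 30.0
```

Run:
```python
from h import *
a=snap('top','t3');b=snap('scene','s3')
s=env.state();print(s['t'],s['joints'],s['eef_pos'],s['tcp_rot'],s['grip_force'])
c1=cv2.resize(a[150:320,105:265],(480,510),interpolation=cv2.INTER_CUBIC);c2=cv2.resize(b[65:235,255:380],None,fx=2.5,fy=3.0,interpolation=cv2.INTER_CUBIC)
cv2.imwrite('pics/c4.png',np.hstack([c1,c2])[:,:,::-1])
```

```text
13.3 [-0.3592144   0.09976275  2.35505593  1.08167286  0.79184448 -0.57798831] [398.23804857 103.28390282 230.09758837] [ 3.11491131 -0.71431611  0.96316495] 29.994395077228546
```

View pics/c4.png

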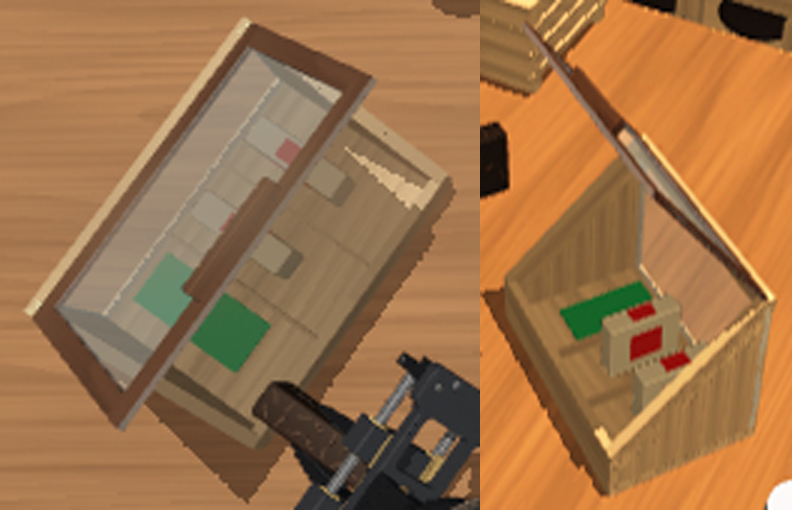

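The brick is level, in line with the bay, in front of the lip (crop (300,430)). I go in along the tool axis.

Call:
carry_out(series=[[0.31,0.42,-0.6,0],[0.31,0.42,-0.6,0],[0.31,0.42,-0.6,0],[0.31,0.42,-0.6,0],[0.31,0.42,-0.6,0]])

```text
t: 13.8
eef_pos: [476.3, 209.2, 78.5]
tcp_rot: [3.114, -0.713, 0.964]
ft_force: [1.4, -0.3, -1.3]
opening: 0.275
grip_force: 30.0
```

Call:
carry_out(series=[[0.1,0.13,-0.15,0],[0.1,0.13,-0.15,0],[0.1,0.13,-0.15,0],[0.09,0.14,-0.15,0],[0,0,0,0]])

```text
t: 14.3
eef_pos: [495.4, 235.5, 49.3]
tcp_rot: [3.115, -0.714, 0.964]
ft_force: [-0.6, -0.7, -1.5]
opening: 0.275
grip_force: 30.0
```

Call:
carry_out(series=[[0,0,0,0],[0,0,0,0],[0,0,0,0],[0,0,0,0],[0,0,0,0]])

```text
t: 14.8
eef_pos: [495.1, 235.0, 50.5]
tcp_rot: [3.114, -0.715, 0.964]
ft_force: [-0.2, 0.5, -2.8]
opening: 0.271
grip_force: 30.0
```

Run:
```python
from h import *
a=snap('top','t4');b=snap('scene','s4')
s=env.state();print(s['t'],s['joints'],s['eef_pos'],s['tcp_rot'],s['grip_force'],s['ft_force'])
c1=cv2.resize(a[150:320,105:265],(480,510),interpolation=cv2.INTER_CUBIC);c2=cv2.resize(b[65:235,255:380],None,fx=2.5,fy=3.0,interpolation=cv2.INTER_CUBIC)
cv2.imwrite('pics/c5.png',np.hstack([c1,c2])[:,:,::-1])
```

```text
14.9 [ 0.06942603  0.64163501  2.29414947  2.06746254  0.5965449  -1.32465985] [495.09095438 235.08828161  50.37111702] [ 3.11428212 -0.71453239  0.96428388] 29.994524717330933 [-0.24861979  0.39032918 -2.1057527 ]
```

View pics/c5.png

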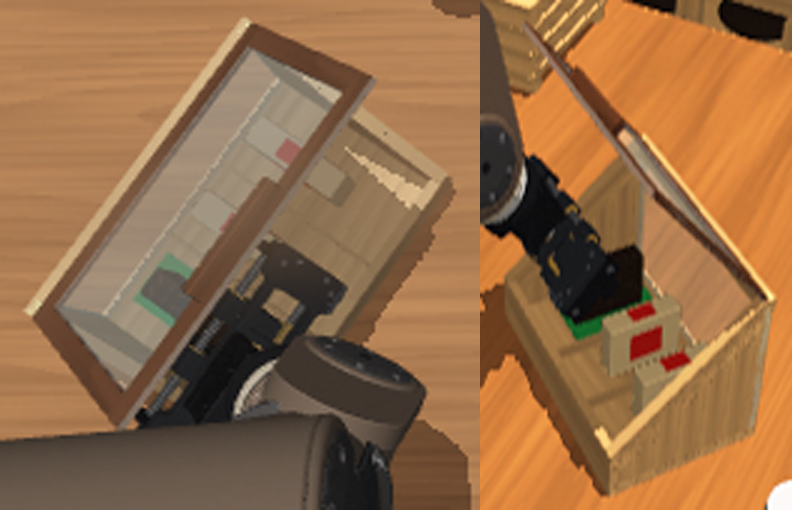

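The brick is over the mat, inside the bay, with about 8 mm still to go. I lower it gently.

Call:
carry_out(series=[[0,0,-0.04,0],[0,0,-0.04,0],[0,0,-0.02,0],[0,0,0,0],[0,0,0,0]])

```text
t: 15.4
eef_pos: [495.0, 235.2, 45.2]
tcp_rot: [3.115, -0.714, 0.964]
ft_force: [-0.7, -0.3, -2.2]
opening: 0.272
grip_force: 30.0
```

Call:
carry_out(series=[[0,0,-0.02,0],[0,0,-0.02,0],[0,0,0,0],[0,0,0,0],[0,0,0,0]])

```text
t: 15.9
eef_pos: [495.1, 235.2, 43.3]
tcp_rot: [3.115, -0.714, 0.964]
ft_force: [-0.6, -0.1, -2.4]
opening: 0.269
grip_force: 30.0
```

Call:
carry_out(series=[[0,0,-0.02,0],[0,0,-0.01,0],[0,0,0,0],[0,0,0,0],[0,0,0,0]])

```text
t: 16.4
eef_pos: [495.2, 235.2, 42.7]
tcp_rot: [3.114, -0.716, 0.965]
ft_force: [-5.3, -4.4, 11.1]
opening: 0.272
grip_force: 30.0
```

Contact at the expected height (+11 N). I release with a limited opening.

Call:
carry_out(series=[[0,0,0,0],[0,0,0,0],[0,0,0,0],[0,0,0,0],[0,0,0,0]], fingers=-0.1)

```text
t: 16.9
eef_pos: [495.1, 235.2, 41.7]
tcp_rot: [3.115, -0.714, 0.964]
ft_force: [0.4, 0.4, -0.6]
opening: 0.545
grip_force: 0.0
```

Call:
carry_out(series=[[0,0,0,0],[0,0,0,0],[0,0,0,0],[-0.03,-0.04,0.06,0],[-0.08,-0.1,0.15,0]])

```text
t: 17.4
eef_pos: [489.3, 228.1, 52.2]
tcp_rot: [3.115, -0.714, 0.964]
ft_force: [0.1, 0.0, -1.5]
opening: 0.549
grip_force: 0.0
```

Call:
carry_out(series=[[-0.15,-0.2,0.3,0],[-0.2,-0.26,0.4,0],[-0.31,-0.42,0.6,0],[-0.31,-0.42,0.6,0],[-0.31,-0.42,0.6,0]])

```text
t: 17.9
eef_pos: [424.1, 141.1, 178.2]
tcp_rot: [3.114, -0.713, 0.964]
ft_force: [0.7, 1.0, 0.7]
opening: 0.552
grip_force: 0.0
```

Call:
carry_out(series=[[-0.31,-0.42,0.6,0],[-0.31,-0.42,0.6,0],[-0.31,-0.42,0.6,0],[-0.31,-0.42,0.6,0],[0,0,0,0]])

```text
t: 18.4
eef_pos: [362.9, 55.9, 300.0]
tcp_rot: [3.106, -0.713, 0.966]
ft_force: [1.1, 1.0, -0.0]
opening: 0.55
grip_force: 0.0
```

Run:
```python
from h import *
a=snap('top','t5');b=snap('scene','s5')
s=env.state();print(s['t'],s['joints'],s['eef_pos'],s['tcp_rot'],s['grip_force'],s['ft_force'])
c1=cv2.resize(a[150:320,105:265],(480,510),interpolation=cv2.INTER_CUBIC);c2=cv2.resize(b[65:235,255:380],None,fx=2.5,fy=3.0,interpolation=cv2.INTER_CUBIC)
cv2.imwrite('pics/c6.png',np.hstack([c1,c2])[:,:,::-1])
```

```text
18.5 [-0.56562535 -0.07623789  2.2835974   0.84983599  1.05285972 -0.4321641 ] [363.20716637  57.65422282 297.43003436] [ 3.1116179  -0.71386518  0.96351845] 0.0 [-0.41450171 -0.07350134 -1.28892497]
```

View pics/c6.png

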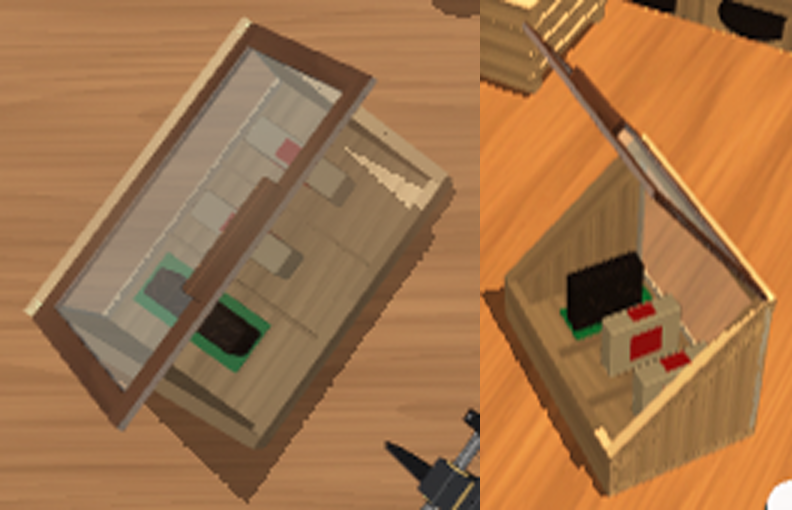

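The brick stands on the mat, in line with its neighbours (top crop (228,330), scene crop (605,290)); the lid is untouched. Next I work out the lid push: shut fingers on the outer face at r=175 mm, y=+75, following the arc.

Run:
```python
from h import *
from arm import *
np.set_printoptions(precision=3,suppress=True)
s=env.state();w=.952;R=E('xyz',s['tcp_rot']);q=s['joints']
B=binT(563.8,202.2,w)
def W(b):return B[:3,:3]@b+B[:3,3]
def tcp(a,extra=0,r=175,y=75):
    b=a-np.radians(32.9);c=10*max(0,.755*np.sin(b)+.656*np.cos(b));return lidpt(a,r,y,5+c+extra)
pre=W(tcp(1.4,25));print('now',s['eef_pos'],'pre',pre)
up=pre+[0,0,150]
for n,p in(('mid',(s['eef_pos']+up)/2),('up',up),('pre',pre)):
    q,r=ik(p,s['tcp_rot'],q);print(n,p,q,round(r,2))
prev=pre;st=[]
for a in [1.4,1.3,1.2,1.1,1.0,.9,.8,.7,.6,.5,.4,.3,.2,.1,0]:
    p=W(tcp(a));q,r=ik(p,s['tcp_rot'],q);print(a,p,'step/50',(p-prev)/50,q,round(r,2));prev=p
```

```text
now [363.207  57.654 297.43 ] pre [479.942 213.736 315.757]
mid [421.575 135.695 381.593] [-0.23  -0.1    2.054  0.783  1.01   0.016] 0.0
up [479.942 213.736 465.757] [ 0.017 -0.042  1.783  0.649  1.014  0.393] 0.0
pre [479.942 213.736 315.757] [0.017 0.088 2.059 0.895 0.718 0.021] 0.0
1.4 [469.283 198.767 298.807] step/50 [-0.213 -0.299 -0.339] [-0.024  0.09   2.11   0.944  0.713 -0.075] 0.0
1.3 [461.526 187.873 287.31 ] step/50 [-0.155 -0.218 -0.23 ] [-0.055  0.092  2.146  0.978  0.712 -0.144] 0.0
1.2 [454.443 177.927 274.45 ] step/50 [-0.142 -0.199 -0.257] [-0.085  0.1    2.182  1.015  0.708 -0.219] 0.0
1.1 [448.121 169.049 260.341] step/50 [-0.126 -0.178 -0.282] [-0.113  0.113  2.217  1.058  0.701 -0.3  ] 0.0
1.0 [442.64  161.351 245.116] step/50 [-0.11  -0.154 -0.305] [-0.139  0.131  2.251  1.106  0.692 -0.386] 0.0
0.9 [438.07  154.934 228.924] step/50 [-0.091 -0.128 -0.324] [-0.16   0.156  2.285  1.162  0.68  -0.479] 0.0
0.8 [434.475 149.886 211.929] step/50 [-0.072 -0.101 -0.34 ] [-0.177  0.188  2.316  1.227  0.667 -0.579] 0.0
0.7 [431.908 146.281 194.312] step/50 [-0.051 -0.072 -0.352] [-0.19   0.225  2.345  1.3    0.654 -0.686] 0.0
0.6 [430.409 144.176 176.261] step/50 [-0.03  -0.042 -0.361] [-0.197  0.268  2.372  1.384  0.642 -0.798] 0.0
0.5 [430.007 143.611 157.977] step/50 [-0.008 -0.011 -0.366] [-0.199  0.315  2.394  1.476  0.633 -0.915] 0.0
0.4 [430.716 144.606 139.665] step/50 [ 0.014  0.02  -0.366] [-0.196  0.366  2.413  1.575  0.628 -1.033] 0.0
0.3 [432.536 147.163 121.536] step/50 [ 0.036  0.051 -0.363] [-0.187  0.419  2.427  1.676  0.629 -1.147] 0.0
0.2 [435.455 151.262 103.799] step/50 [ 0.058  0.082 -0.355] [-0.173  0.473  2.435  1.774  0.635 -1.253] 0.0
0.1 [439.444 156.864  86.661] step/50 [ 0.08   0.112 -0.343] [-0.154  0.526  2.438  1.867  0.645 -1.345] 0.0
0 [444.461 163.91   70.324] step/50 [ 0.1    0.141 -0.327] [-0.13   0.576  2.435  1.95   0.657 -1.42 ] 0.0
```

Call:
carry_out(series=[[0.15,0.2,0.65,0],[0.15,0.2,0.65,0],[0.15,0.2,0.65,0],[0.15,0.2,0.65,0],[0.15,0.2,0.65,0]], fingers=1)

```text
t: 19.0
eef_pos: [401.1, 109.6, 459.8]
tcp_rot: [3.117, -0.714, 0.964]
ft_force: [0.3, -1.0, -0.3]
opening: 0.185
grip_force: 0.0
```

Call:
carry_out(series=[[0.32,0.43,0.02,0],[0.32,0.43,0.02,0],[0.32,0.43,0.02,0],[0.32,0.43,0.02,0],[0.32,0.43,0.02,0]])

```text
t: 19.5
eef_pos: [481.3, 218.0, 462.9]
tcp_rot: [3.118, -0.713, 0.964]
ft_force: [0.7, -0.1, 0.2]
opening: 0.007
grip_force: 0.0
```

Call:
carry_out(series=[[0,0,-0.5,0],[0,0,-0.5,0],[0,0,-0.5,0],[0,0,-0.5,0],[0,0,-0.5,0]])

```text
t: 20.0
eef_pos: [480.2, 216.7, 336.9]
tcp_rot: [3.117, -0.712, 0.964]
ft_force: [0.3, 1.0, 0.4]
opening: 0.007
grip_force: 0.0
```

Call:
carry_out(series=[[0,0,-0.2,0],[0,0,-0.2,0],[0,0,-0.1,0],[0,0,0,0],[0,0,0,0]])

```text
t: 20.5
eef_pos: [481.0, 216.1, 314.5]
tcp_rot: [3.115, -0.714, 0.964]
ft_force: [0.2, -0.0, -0.3]
opening: 0.005
grip_force: 0.0
```

Run:
```python
from h import *
a=snap('top','t6');b=snap('scene','s6')
s=env.state();print(s['t'],s['joints'],s['eef_pos'],s['tcp_rot'],s['opening'],s['ft_force'])
c1=cv2.resize(a[150:320,105:265],(480,510),interpolation=cv2.INTER_CUBIC);c2=cv2.resize(b[35:205,255:380],None,fx=2.5,fy=3.0,interpolation=cv2.INTER_CUBIC)
cv2.imwrite('pics/c7.png',np.hstack([c1,c2])[:,:,::-1])
```

```text
20.6 [0.02092768 0.09264017 2.05626013 0.89768247 0.7179689  0.0197852 ] [481.08770628 215.853609   315.0366396 ] [ 3.11406319 -0.71466945  0.96474227] 0.008067122695029398 [-0.24135596 -1.22658114  0.51075411]
```

View pics/c7.png

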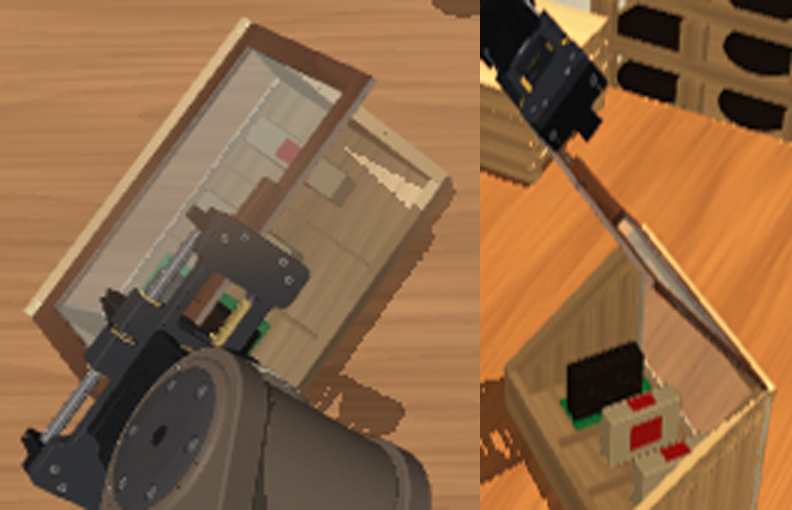

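The shut fingers are behind the lid's outer face (scene crop (595,130)), with the brick still standing. I push along the arc.

Call:
carry_out(series=[[-0.11,-0.17,-0.17,0],[-0.11,-0.17,-0.17,0],[-0.08,-0.11,-0.12,0],[-0.08,-0.11,-0.12,0],[-0.07,-0.1,-0.13,0]])

```text
t: 21.1
eef_pos: [458.7, 182.5, 279.7]
tcp_rot: [3.113, -0.716, 0.965]
ft_force: [1.9, 1.7, 0.5]
opening: 0.004
grip_force: 0.9
```

Call:
carry_out(series=[[-0.07,-0.1,-0.13,0],[-0.06,-0.09,-0.14,0],[-0.06,-0.09,-0.14,0],[-0.05,-0.08,-0.15,0],[-0.05,-0.08,-0.15,0]])

```text
t: 21.6
eef_pos: [444.3, 160.6, 244.1]
tcp_rot: [3.113, -0.715, 0.965]
ft_force: [0.6, 0.3, 2.1]
opening: 0.006
grip_force: 0.8
```

Call:
carry_out(series=[[-0.05,-0.06,-0.16,0],[-0.05,-0.06,-0.16,0],[-0.04,-0.05,-0.17,0],[-0.04,-0.05,-0.17,0],[-0.03,-0.04,-0.18,0]])

```text
t: 22.1
eef_pos: [434.0, 147.5, 202.1]
tcp_rot: [3.113, -0.715, 0.965]
ft_force: [1.4, 0.6, 2.1]
opening: 0.002
grip_force: 0.7
```

Call:
carry_out(series=[[-0.02,-0.03,-0.18,0],[-0.02,-0.02,-0.18,0],[-0.02,-0.02,-0.18,0],[0,-0.01,-0.18,0],[0,0,-0.18,0]])

```text
t: 22.6
eef_pos: [431.1, 143.6, 157.0]
tcp_rot: [3.113, -0.715, 0.965]
ft_force: [0.7, 0.6, 1.1]
opening: 0.006
grip_force: 0.7
```

Call:
carry_out(series=[[0,0,-0.18,0],[0,0,-0.18,0],[0.01,0.02,-0.18,0],[0.02,0.02,-0.18,0],[0.02,0.03,-0.18,0]])

```text
t: 23.1
eef_pos: [433.8, 147.1, 111.9]
tcp_rot: [3.113, -0.715, 0.965]
ft_force: [0.3, 0.2, 1.3]
opening: 0.004
grip_force: 0.7
```

Run:
```python
from h import *
a=snap('top','t7');b=snap('scene','s7')
s=env.state();print(s['t'],s['joints'],s['eef_pos'],s['tcp_rot'],s['opening'],s['ft_force'])
```

```text
23.2 [-0.18806919  0.45046513  2.43190507  1.71813784  0.63575855 -1.203865  ] [433.30888137 147.1640854  111.28162331] [ 3.11524844 -0.71414137  0.96361396] 0.002121946213494538 [1.2095322  0.00395983 0.82788537]
```

Call:
carry_out(series=[[0.02,0.03,-0.1,0],[0.02,0.03,-0.1,0],[0.03,0.04,-0.1,0],[0.03,0.04,-0.1,0],[0.03,0.04,-0.1,0]])

```text
t: 23.7
eef_pos: [439.7, 156.3, 86.3]
tcp_rot: [3.114, -0.714, 0.964]
ft_force: [-1.4, -1.0, 0.8]
opening: 0.003
grip_force: 0.8
```

Call:
carry_out(series=[[0.03,0.04,-0.08,0],[0.03,0.04,-0.08,0],[0.02,0.03,-0.06,0],[0,0,0,0],[0,0,0,0]])

```text
t: 24.2
eef_pos: [443.6, 161.8, 75.7]
tcp_rot: [3.115, -0.715, 0.964]
ft_force: [0.3, -1.0, -0.3]
opening: 0.005
grip_force: 0.0
```

Call:
carry_out(series=[[0.01,0.01,-0.04,0],[0.01,0.01,-0.04,0],[0,0,-0.02,0],[0,0,0,0],[0,0,0,0]])

```text
t: 24.7
eef_pos: [444.5, 162.6, 70.7]
tcp_rot: [3.115, -0.714, 0.964]
ft_force: [0.6, 0.1, -0.5]
opening: 0.008
grip_force: 0.1
```

Run:
```python
from h import *
a=snap('top','t8');b=snap('scene','s8')
c1=cv2.resize(a[150:320,105:265],(480,510),interpolation=cv2.INTER_CUBIC);c2=cv2.resize(b[65:235,255:380],None,fx=2.5,fy=3.0,interpolation=cv2.INTER_CUBIC)
cv2.imwrite('pics/c8.png',np.hstack([c1,c2])[:,:,::-1])
```

```text
(no output)
```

View pics/c8.png

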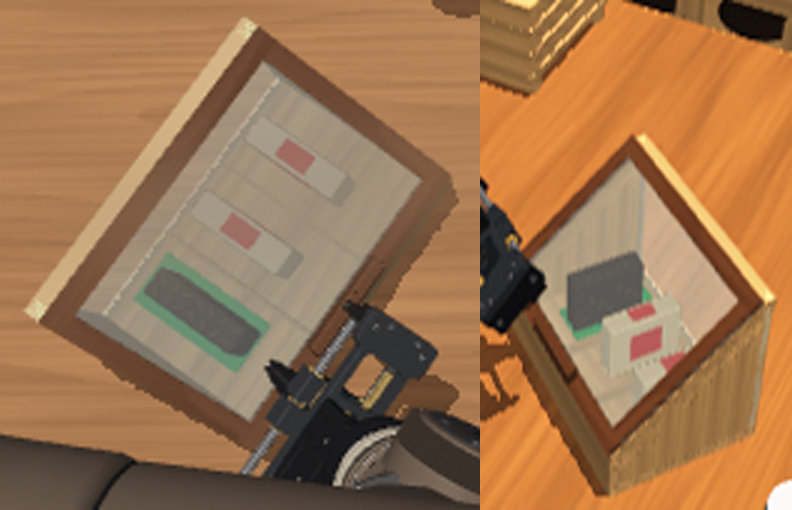

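The lid lies on or nearly on the slope, with the brick on the mat under it. I press on in small steps until firm contact confirms it is closed.

Call:
carry_out(series=[[0,0,-0.02,0],[0,0,-0.02,0],[0,0,-0.02,0],[0,0,0,0],[0,0,0,0]])

```text
t: 25.3
eef_pos: [444.7, 162.8, 68.3]
tcp_rot: [3.114, -0.716, 0.965]
ft_force: [-1.4, -2.6, 12.2]
opening: 0.006
grip_force: 5.9
```

Call:
carry_out(series=[[0,0,-0.02,0],[0,0,0,0],[0,0,0,0],[0,0,0,0],[0,0,0,0]])

```text
t: 25.8
eef_pos: [444.8, 162.9, 68.1]
tcp_rot: [3.113, -0.718, 0.965]
ft_force: [-6.8, -6.7, 24.8]
opening: 0.004
grip_force: 12.6
```

Call:
carry_out(series=[[0,0,0.1,0],[-0.08,-0.11,0.2,0],[-0.2,-0.27,0.4,0],[-0.31,-0.42,0.6,0],[-0.31,-0.42,0.6,0]])

```text
t: 26.3
eef_pos: [398.4, 101.1, 161.9]
tcp_rot: [3.117, -0.712, 0.963]
ft_force: [1.2, -0.3, 1.0]
opening: 0.003
grip_force: 0.0
```

Call:
carry_out(series=[[0,0,0.6,0],[0,0,0.6,0],[0,0,0.6,0],[0,0,0,0],[0,0,0,0]])

```text
t: 26.8
eef_pos: [399.4, 101.7, 251.8]
tcp_rot: [3.112, -0.715, 0.966]
ft_force: [-0.2, 0.7, 0.0]
opening: 0.001
grip_force: 0.0
```

Run:
```python
from h import *
np.set_printoptions(precision=1,suppress=True)
a=snap('top','t9');b=snap('scene','s9');s=env.state();print(s['t'],s['eef_pos'],s['qvel'])
T=binT(563.8,202.2,.952)
# lid frame front corner predictions vs image edges: test angle by template shift of the grip strip
for ang in(0,.06,.12):
    for y in(-138,138):
        p=T[:3,:3]@lidpt(ang,202,y,5)+T[:3,3];print(ang,y,proj('top',p),proj('scene',p))
# compare the lid area to the pressed-closed picture before retreat
for c,i,f in(('top',a,'t8'),('scene',b,'s8')):
    o=cv2.imread(f'pics/{f}.png')[:,:,::-1];d=np.abs(i.astype(int)-o).max(2)
    R=(slice(155,215),slice(160,235)) if c=='top' else (slice(110,210),slice(305,372));print(c,d[R].mean(),(d[R]>30).mean())
for l in('cake','tin','stock_a','brick'):
    print(l,[(round(r['conf'],2),np.round([r['position'][1]*560,r['position'][0]*420])) for r in env.look_for('top',l)])
```

```text
26.9 [399.1 101.8 250.8] [ 0.  0.  0. -0.  0.  0.]
0 -138 [255.  207.6] [305.2 217.2]
0 138 [189.2 299.8] [262.7 156.2]
0.06 -138 [256.6 208.3] [303.2 215.1]
0.06 138 [190.2 301.4] [260.7 153.9]
0.12 -138 [258.1 208.8] [301.3 212.7]
0.12 138 [191.  302.9] [258.8 151.4]
top 2.8744444444444444 0.0
scene 4.305074626865672 0.0058208955223880594
cake [(0.65, array([355., 168.]))]
tin [(0.72, array([255., 133.]))]
stock_a []
brick [(0.81, array([424., 253.])), (0.78, array([351., 302.])), (0.6, array([299., 307.])), (0.44, array([186., 232.]))]
```

The lid sits against a hard stop (25 N for 0.2 mm), and its front corner in the scene view matches angle 0. The cake and tin are unmoved, and the arm is clear. I hand in.

```bash
python3 -c "
from h import *
print(env.job_done())"
```

```text
the job is handed in; nothing more can be done
None
```

The tea brick stands on the mat in the empty bay, in line with its wrapped neighbours, and the lid was lowered slowly until it stopped firmly closed; the cake and tin did not move, the wrapped bricks still looked in place in the last picture viewed, and the job is handed in at about 27 s (the verdict was not reported back).

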